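# Put a stray tube back and fill the counter crate with game boxes

### The job

A customer left a round tube in the four-cell crate of hexagonal game boxes: put it back in the free cell of the three-cell crate, with the other round tubes, and fill the four-cell crate so that every cell holds one hexagonal box, standing upright on the cell's floor; two of the missing boxes are on the grey mat and one is in the wire basket. Set each one down without dropping it or knocking anything over, and leave the other goods where they are.

Things in the scene. Friction and masses are not known exactly. Their poses are not given: they have to be found in the camera images.
- hex_a: Hexagonal game box of yellow card, pale printed band, seam under its lid: rigid prism 54 mm across flats, 62.4 mm across corners, 140 mm tall, about 0.28 kg. Origin: centre of its underside; z up its axis; one pair of flats faces its own +x and -x, the other pairs 60 degrees either way. Starts upright in one of the cells of crate4, where it already belongs.
- hex_b: Hexagonal game box of yellow card, pale printed band, seam under its lid: rigid prism 54 mm across flats, 62.4 mm across corners, 140 mm tall, about 0.28 kg. Origin: centre of its underside; z up its axis; one pair of flats faces its own +x and -x, the other pairs 60 degrees either way. Starts upright on the grey counter mat.
- hex_c: Hexagonal game box of yellow card, pale printed band, seam under its lid: rigid prism 54 mm across flats, 62.4 mm across corners, 140 mm tall, about 0.28 kg. Origin: centre of its underside; z up its axis; one pair of flats faces its own +x and -x, the other pairs 60 degrees either way. Starts upright on the grey counter mat.
- hex_d: Hexagonal game box of yellow card, pale printed band, seam under its lid: rigid prism 54 mm across flats, 62.4 mm across corners, 140 mm tall, about 0.28 kg. Origin: centre of its underside; z up its axis; one pair of flats faces its own +x and -x, the other pairs 60 degrees either way. Starts upright in the wire basket, in one of its three places.
- tube_a: Round tube of the same yellow card and printed band: a closed rigid cylinder 56 mm in diameter, 120 mm tall, about 0.28 kg. Origin: centre of its underside; z up its axis. Starts upright. Of the three tubes two stand in crate3 and one, the stray, in crate4; which one that is varies. 
- tube_b: Round tube of the same yellow card and printed band: a closed rigid cylinder 56 mm in diameter, 120 mm tall, about 0.28 kg. Origin: centre of its underside; z up its axis. Starts upright. Of the three tubes two stand in crate3 and one, the stray, in crate4; which one that is varies. 
- tube_c: Round tube of the same yellow card and printed band: a closed rigid cylinder 56 mm in diameter, 120 mm tall, about 0.28 kg. Origin: centre of its underside; z up its axis. Starts upright. Of the three tubes two stand in crate3 and one, the stray, in crate4; which one that is varies. 
- crate4: Fixed slatted plywood crate, a row of four open-topped square cells along its y: 72 x 72 mm inside, 77 mm apart; dividers 5 mm, tops 62 mm above the counter; long sides 6 mm, ends 10 mm, tops 75 mm above the counter; floor 6 mm; outside 84 (x) by 323 (y) mm. Origin: centre of its underside. Home of the hexagonal boxes. Starts with one of them and the stray tube.
- crate4_cell0 (a point): Centre of the floor of cell 0 of crate4, 6 mm above the counter; axes as the crate's.
- crate4_cell1 (a point): Centre of the floor of cell 1 of crate4, 6 mm above the counter; axes as the crate's.
- crate4_cell2 (a point): Centre of the floor of cell 2 of crate4, 6 mm above the counter; axes as the crate's.
- crate4_cell3 (a point): Centre of the floor of cell 3 of crate4, 6 mm above the counter; axes as the crate's.
- crate3: Fixed slatted plywood crate, a row of three open-topped square cells along its y: 72 x 72 mm inside, 77 mm apart; dividers 5 mm, tops 62 mm above the counter; long sides 6 mm, ends 10 mm, tops 75 mm above the counter; floor 6 mm; outside 84 (x) by 246 (y) mm. Origin: centre of its underside. Home of the round tubes. Starts with two of them.
- crate3_cell0 (a point): Centre of the floor of cell 0 of crate3, 6 mm above the counter; axes as the crate's.
- crate3_cell1 (a point): Centre of the floor of cell 1 of crate3, 6 mm above the counter; axes as the crate's.
- crate3_cell2 (a point): Centre of the floor of cell 2 of crate3, 6 mm above the counter; axes as the crate's.
- basket: Fixed wire stock basket, 150 (x) x 230 (y) x 80 mm high, walls 4 mm, floor 6 mm thick. Origin: centre of its underside on the counter. It holds hex_d, low_box and flat_box standing in a row along its y axis about 72 mm apart, in any order.
- mat: Fixed grey felt counter mat, 150 (x) x 240 (y) x 3 mm. Origin: centre of its underside. On it stand hex_b, hex_c and square_box in a row along its y axis about 78 mm apart, in any order.
- square_box: Square-section game box of the same yellow card, 50 x 50 x 130 mm, upright on the mat. Not part of the job: leave it. Origin: centre of its underside.
- low_box: Small square-section box of the same yellow card, 46 x 46 x 88 mm, upright in the basket. Not part of the job: leave it. Origin: centre of its underside.
- flat_box: Pale card-game box, 64 (x) x 36 (y) x 88 mm, upright in the basket. Not part of the job: leave it. Origin: centre of its underside.
- deck: Blue-grey card-game box lying flat on the counter, 95 (x) x 68 (y) x 22 mm. Not part of the job: leave it. Origin: centre of its underside.
- tape_dispenser: Black desk tape dispenser, 150 (x) x 55 (y) x 86 mm high, on the counter. Not part of the job: leave it. Origin: centre of its underside.
Not all that is in view belongs to the job. What is shaped like the hex_c but purple is not meant.

How it is judged (in metres and radians):
At the end, for the whole second after the job is handed in: All four hexagonal boxes stand at rest in crate4, one in each cell, and all three round tubes in crate3, one in each cell: underside centre within 14 mm of a cell's centre seen from above (anywhere inside the cell) and within 5 mm of its floor, axis within 0.08 rad of vertical, speed under 0.02 m/s (((horizontal distance between hex_a and crate4_cell0 below 0.014 m and z of hex_a in the frame of crate4_cell0 between -0.005 and 0.005 m) or (horizontal distance between hex_a and crate4_cell1 below 0.014 m and z of hex_a in the frame of crate4_cell1 between -0.005 and 0.005 m) or (horizontal distance between hex_a and crate4_cell2 below 0.014 m and z of hex_a in the frame of crate4_cell2 between -0.005 and 0.005 m) or (horizontal distance between hex_a and crate4_cell3 below 0.014 m and z of hex_a in the frame of crate4_cell3 between -0.005 and 0.005 m)) and angle between each of hex_a, hex_b, hex_c, hex_d, tube_a, tube_b, tube_c's own z axis and vertical below 0.08 rad and linear speed of each of hex_a, hex_b, hex_c, hex_d, tube_a, tube_b, tube_c below 0.02 m/s and ((horizontal distance between hex_b and crate4_cell0 below 0.014 m and z of hex_b in the frame of crate4_cell0 between -0.005 and 0.005 m) or (horizontal distance between hex_b and crate4_cell1 below 0.014 m and z of hex_b in the frame of crate4_cell1 between -0.005 and 0.005 m) or (horizontal distance between hex_b and crate4_cell2 below 0.014 m and z of hex_b in the frame of crate4_cell2 between -0.005 and 0.005 m) or (horizontal distance between hex_b and crate4_cell3 below 0.014 m and z of hex_b in the frame of crate4_cell3 between -0.005 and 0.005 m)) and ((horizontal distance between hex_c and crate4_cell0 below 0.014 m and z of hex_c in the frame of crate4_cell0 between -0.005 and 0.005 m) or (horizontal distance between hex_c and crate4_cell1 below 0.014 m and z of hex_c in the frame of crate4_cell1 between -0.005 and 0.005 m) or (horizontal distance between hex_c and crate4_cell2 below 0.014 m and z of hex_c in the frame of crate4_cell2 between -0.005 and 0.005 m) or (horizontal distance between hex_c and crate4_cell3 below 0.014 m and z of hex_c in the frame of crate4_cell3 between -0.005 and 0.005 m)) and ((horizontal distance between hex_d and crate4_cell0 below 0.014 m and z of hex_d in the frame of crate4_cell0 between -0.005 and 0.005 m) or (horizontal distance between hex_d and crate4_cell1 below 0.014 m and z of hex_d in the frame of crate4_cell1 between -0.005 and 0.005 m) or (horizontal distance between hex_d and crate4_cell2 below 0.014 m and z of hex_d in the frame of crate4_cell2 between -0.005 and 0.005 m) or (horizontal distance between hex_d and crate4_cell3 below 0.014 m and z of hex_d in the frame of crate4_cell3 between -0.005 and 0.005 m)) and ((horizontal distance between tube_a and crate3_cell0 below 0.014 m and z of tube_a in the frame of crate3_cell0 between -0.005 and 0.005 m) or (horizontal distance between tube_a and crate3_cell1 below 0.014 m and z of tube_a in the frame of crate3_cell1 between -0.005 and 0.005 m) or (horizontal distance between tube_a and crate3_cell2 below 0.014 m and z of tube_a in the frame of crate3_cell2 between -0.005 and 0.005 m)) and ((horizontal distance between tube_b and crate3_cell0 below 0.014 m and z of tube_b in the frame of crate3_cell0 between -0.005 and 0.005 m) or (horizontal distance between tube_b and crate3_cell1 below 0.014 m and z of tube_b in the frame of crate3_cell1 between -0.005 and 0.005 m) or (horizontal distance between tube_b and crate3_cell2 below 0.014 m and z of tube_b in the frame of crate3_cell2 between -0.005 and 0.005 m)) and ((horizontal distance between tube_c and crate3_cell0 below 0.014 m and z of tube_c in the frame of crate3_cell0 between -0.005 and 0.005 m) or (horizontal distance between tube_c and crate3_cell1 below 0.014 m and z of tube_c in the frame of crate3_cell1 between -0.005 and 0.005 m) or (horizontal distance between tube_c and crate3_cell2 below 0.014 m and z of tube_c in the frame of crate3_cell2 between -0.005 and 0.005 m))); the robot touches nothing.
It fails at once if a hexagonal box or a round tube is tipped over (more than 0.7 rad from upright) (angle between any of hex_a, hex_b, hex_c, hex_d, tube_a, tube_b, tube_c's own z axis and vertical above 0.7 rad).
It fails at once if a hexagonal box or a round tube is dropped (moves faster than 0.6 m/s while the fingers do not hold it: a fall of about 20 mm) ((linear speed of hex_a above 0.6 m/s and contact force between hex_a and the fingers below 0.1 N) or (linear speed of hex_b above 0.6 m/s and contact force between hex_b and the fingers below 0.1 N) or (linear speed of hex_c above 0.6 m/s and contact force between hex_c and the fingers below 0.1 N) or (linear speed of hex_d above 0.6 m/s and contact force between hex_d and the fingers below 0.1 N) or (linear speed of tube_a above 0.6 m/s and contact force between tube_a and the fingers below 0.1 N) or (linear speed of tube_b above 0.6 m/s and contact force between tube_b and the fingers below 0.1 N) or (linear speed of tube_c above 0.6 m/s and contact force between tube_c and the fingers below 0.1 N)).
It fails at once if one of the other goods (square_box, low_box, flat_box, deck, tape_dispenser) is moved by more than 30 mm or knocked over (distance of any of square_box, low_box, flat_box, deck, tape_dispenser from where it was at the start of the episode above 0.03 m or angle between any of square_box, low_box, flat_box, deck, tape_dispenser's own z axis and vertical above 0.6 rad).
It also fails if it takes over 72 s, if anything falls off the work surface, if the arm or the gripper's body presses on something with over 40 N, if the wrist force passes 120 N, or if a joint passes its speed limit or range.

### The arm

A 6-joint arm with a two-finger parallel gripper is mounted at the origin on the work surface. World frame = base frame: x ahead of the robot, y to its left, z up, the work surface at z = 0. Lengths are in m, angles in degrees, forces in N, time in s.
With the tool pointing down it reaches from about 0.35 to 0.875 m from the base axis. Payload 4.2 kg.
Tool frame: the origin (TCP) lies at the very end of the fingers, on their centre line; the grasp point (between the pads) lies 19 mm behind it; z points along the fingers, y is the line along which they close (so a half turn about z gives the same grasp; the last joint's range is limited). The gripper opens to 87 mm and grips with 3 to 60 N. Pads are 19 mm wide; open, the fingers measure 117 mm over their backs; the gripper's body (75 mm by 190 mm) begins 51 mm behind the grasp point.
Start: joints at [-51.99, 22.042, 0.453, 0, -68.411, -14.817], TCP at [0.246, -0.574, 0.223] pointing down, gripper open.
Joint ranges: [-179.83, 179.83], [-69.29, 118.12], [-61.27, 80.66], [-181.25, 117.63], [-171.15, -9.14], [-177.46, 177.46]. Speed limits (degrees/s): [159.86, 159.86, 180, 180, 180, 180].

### API

Orientations are given as a 3x3 rotation matrix whose columns are the frame's x, y, z axes.
In Python, from station import monitor, cams, ticket gives the robot as it stands.
- The arm moves only by the tool drive_tool, never from a script. Its argument "moves" is a list of rows, each an object with "delta_pos": the shift along the tool's x, y, z in mm, a list of three; "turn": the turn about the tool's z in rad; "claw": the opening, from 0 (shut) to 1 (fully open). A call has 1 to 12 rows; each row shifts and turns the commanded pose from where the row before left it, along the tool's axes as they then stand; what a row does not reach is not made up. A row lasts 1/8 s, in which the tool goes at most 62.5 mm and 10.7 degrees, less where a joint would pass 70% of its speed; a pose out of reach is approached as far as the arm can. A call is refused whole if a number of a shift passes 62.5 or a number of a turn 0.188, either way. A call with a gripper value outside its range is refused whole. The fingers move at their own pace and stop on an object; the grip force is fixed at half the most. Time passes only in rows, so rows that do not move let the fingers close. It gives the time, the measured TCP pose, the force, the opening and the grip force at its end, in the units of the state.
- monitor.sense(): the state, without advancing time (a new reading comes with each control period).
- cams.capture(name): name is "scene" or "top" or "wrist"; returns a dict with "color" (480x640x3 uint8, red, green, blue), "range_z" (480x640 float32, m along the optical axis (not along the pixel's ray), 0 where there is no reading), "vertical_fov" (degrees; the focal length in pixels is half the picture's height over the tangent of half this angle, whatever the lens; pixels are square), "cx", "cy" (the principal point, pixels), "extrinsics" (4x4, takes a point from camera to world coordinates). Camera axes: x right, y down, z forward; pixel columns grow to the right and rows downward; lengths in m; the calibration is good to about 2 mm. A picture is of the moment at which its call begins.
- ticket.finish_job(): hands the job in; it is judged then, once.
The state is a dict: "time_s": time; "joints": joint angles; "joint_velocities": joint speeds; "effort": joint torques, N m; "tcp_pos": TCP position; "ee_rot": TCP orientation; "wrist_force": force on the tool from outside, world axes, zero at the start; "moment": the same for the moment, N m; "gripper_width": opening from 0.0 (shut) to 1.0 (fully open); "gripper_force": force on a finger pad.
Only numpy, scipy, OpenCV 4.12 (cv2) and the standard library are available. Lean on these libraries where they do the work, as an engineer would, in place of code of your own. Each camera call takes 0.05 s, during which the arm holds its last target. There are 200 camera calls.

## Working session

There is one attempt and no reset: what is moved stays moved. The work goes in short steps, Python scripts to look and compute and a tool call to move; the robot and the scene stay as the last step left them, time stands still between calls to the robot, and variables do not carry over. Pictures are saved under pics/ and viewed, at most 10 in all, crops included, and the job is handed in when it is done.

Besides the shell and the picture viewer there is one more tool, called as a command line: name --argument value ..., lists and objects as JSON in quotes. drive_tool: Moves the arm, as the interface text tells. Its arguments: {"type":"object","properties":{"moves":{"type":"array","items":{"type":"object","properties":{"delta_pos":{"type":"array","items":{"type":"number"}},"turn":{"type":"number"},"claw":{"type":"number"}}}}},"required":["moves"]}

```bash
mkdir -p pics; cat > h.py <<'E'
import numpy as np, cv2
from station import monitor, cams, ticket
def cap(n):
    d=cams.capture(n); f=240/np.tan(np.radians(d["vertical_fov"])/2)
    v,u=np.mgrid[0:480,0:640]; z=d["range_z"]
    P=np.stack([(u-d["cx"])/f*z,(v-d["cy"])/f*z,z],-1)@d["extrinsics"][:3,:3].T+d["extrinsics"][:3,3]
    P[z==0]=np.nan
    return d,P
def save(d,n): cv2.imwrite("pics/"+n,d["color"][:,:,::-1])
E
python3 - <<'E'
from h import *
for n in("top","scene"):
    d,P=cap(n); save(d,n+"1.png"); np.save(n+".npy",P); np.save(n+"c.npy",d["color"])
    print(d["vertical_fov"],d["extrinsics"].round(3))
s=monitor.sense();print(s["tcp_pos"],s["ee_rot"],s["time_s"],s["gripper_width"])
E
```

```text
53.70704796941281 [[ 0.009 -0.987  0.163  0.349]
 [-1.    -0.005  0.029  0.03 ]
 [-0.027 -0.163 -0.986  0.958]
 [ 0.     0.     0.     1.   ]]
55.68654402134454 [[ 0.831  0.303 -0.466  0.956]
 [ 0.556 -0.454  0.696 -0.616]
 [-0.001 -0.838 -0.546  0.568]
 [ 0.     0.     0.     1.   ]]
[ 0.24593298 -0.57398265  0.22158437] [[-9.19260838e-01 -3.93648039e-01 -8.56082070e-04]
 [-3.93648959e-01  9.19259133e-01  1.77299944e-03]
 [ 8.90235092e-05  1.96684477e-03 -9.99998062e-01]] 0.1 0.9999043385241864
```

View pics/top1.png

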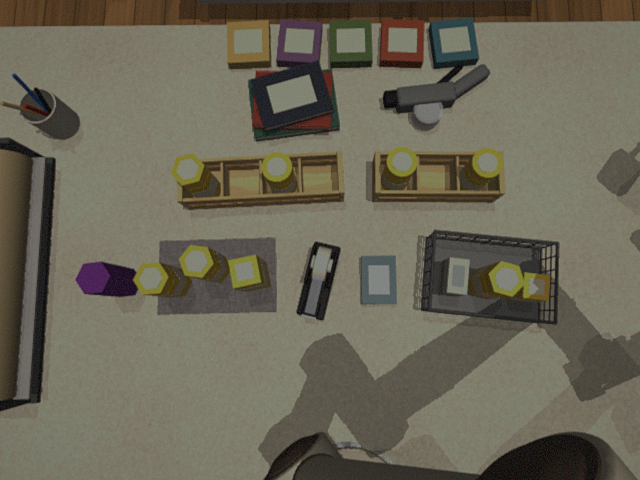

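View pics/scene1.png

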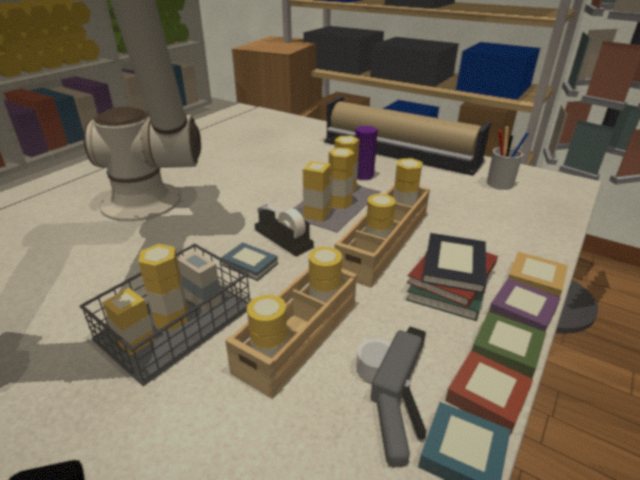

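The top view shows crate4 with a hex at (188,170) and a tube at (278,168). Crate3 is free in its middle cell, around (440,178). The mat hexes are at (152,279) and (197,262) with the square box at (246,272), and the basket hex is at (506,280). The purple decoy is at (95,278). In the scene view the tube is the shorter item in crate4, at (380,210).

```bash
cat > m.py <<'E'
from h import *
def tops(P,zlo,zhi,box=None,amin=150):
    m=((P[...,2]>zlo)&(P[...,2]<zhi)).astype(np.uint8)
    n,l,st,c=cv2.connectedComponentsWithStats(m,connectivity=4)
    out=[]
    for i in range(1,n):
        if st[i,4]<amin: continue
        q=P[l==i]; zm=np.median(q[:,2]); q=q[abs(q[:,2]-zm)<.006]
        xy=(q[:,:2]*1e4).astype(np.float32)
        h=cv2.convexHull(xy)
        (cx,cy),(w,hh),a=cv2.minAreaRect(h)
        cc,r=cv2.minEnclosingCircle(h)
        H=h[:,0]/10; 
        # width in every direction -> flat directions
        wd=[np.ptp(H@[np.cos(t),np.sin(t)]) for t in np.radians(range(180))]
        w60=[(wd[k]+wd[k+60]+wd[(k+120)%180])/3 for k in range(60)]
        k=int(np.argmin(w60)); M=cv2.moments(h)
        out.append((i,len(q),round(zm,4),(np.array([M['m10'],M['m01']])/M['m00']/1e4).round(4),round(min(w60),1),round(max(w60),1),k,(round(w/10,1),round(hh/10,1),round(a,1)),tuple(np.round(st[i,:2]+st[i,2:4]/2).astype(int))))
    return out
E
python3 - <<'E'
from m import *
P=np.load("top.npy")
for lo,hi in((.136,.16),(.118,.1345),(.08,.1),(.066,.08)):
    print(lo,hi)
    for o in tops(P,lo,hi): print(*o)
E
```

```text
0.136 0.16
5 784 0.1462 [0.6046 0.2946] 54.6 61.6 15 (62.3, 53.2, 45.8) (np.int64(188), np.int64(170))
6 845 0.143 [0.4391 0.2715] 54.7 61.1 53 (60.6, 54.8, 22.5) (np.int64(197), np.int64(262))
8 848 0.1399 [0.4097 0.4534] 54.8 61.9 7 (55.3, 60.9, 66.9) (np.int64(94), np.int64(278))
9 923 0.1466 [ 0.4123 -0.2605] 54.8 61.4 45 (60.7, 54.7, 74.7) (np.int64(506), np.int64(279))
10 869 0.143 [0.4092 0.3495] 55.1 61.9 5 (54.5, 61.7, 4.8) (np.int64(152), np.int64(278))
0.118 0.1345
9 737 0.1266 [ 0.625  -0.0911] 55.7 56.2 4 (54.9, 55.6, 90.0) (np.int64(402), np.int64(162))
10 764 0.1268 [ 0.623  -0.2449] 55.4 56.2 16 (54.6, 55.8, 44.7) (np.int64(488), np.int64(164))
13 726 0.1264 [0.6152 0.1371] 55.8 56.1 1 (55.9, 55.0, 0.8) (np.int64(278), np.int64(168))
26 682 0.1327 [0.4231 0.1883] 61.2 63.3 43 (50.3, 50.1, 12.8) (np.int64(246), np.int64(271))
0.08 0.1
1 280 0.0916 [0.748  0.6138] 70.9 73.3 54 (60.4, 74.5, 54.5) (np.int64(40), np.int64(106))
15 1687 0.091 [0.4792 0.6413] 289.4 326.5 33 (477.1, 33.5, 2.5) (np.int64(14), np.int64(272))
64 255 0.0845 [0.4448 0.0552] 35.1 37.5 16 (23.8, 39.
[... 295 characters left out ...]
int64(535), np.int64(286))
0.066 0.08
258 147 0.0735 [0.7375 0.6009] 52.0 55.9 52 (29.1, 71.2, 51.6) (np.int64(49), np.int64(114))
439 1122 0.0726 [0.6082 0.1577] 234.4 252.3 3 (85.7, 323.5, 3.1) (np.int64(260), np.int64(176))
440 915 0.0734 [ 0.6154 -0.1602] 192.9 206.1 59 (247.1, 85.4, 89.3) (np.int64(440), np.int64(172))
441 257 0.072 [ 0.6604 -0.1831] 71.6 81.4 0 (119.0, 7.4, 89.9) (np.int64(446), np.int64(154))
443 253 0.0715 [0.6495 0.2309] 78.1 88.2 3 (8.3, 130.5, 3.1) (np.int64(234), np.int64(159))
444 1005 0.0739 [0.4281 0.6295] 268.1 307.4 32 (459.2, 6.7, 2.3) (np.int64(20), np.int64(278))
582 243 0.0717 [0.405  0.0645] 40.0 41.7 13 (23.8, 49.0, 76.0) (np.int64(318), np.int64(284))
```

```bash
python3 - <<'E'
from m import *
P=np.load("top.npy")
m=(P[...,2]>.066)&(P[...,2]<.08)
v,u=np.mgrid[0:480,0:640]
for n,u0,u1 in(("c4",172,350),("c3",368,510)):
    k=m&(u>u0)&(u<u1)&(v>145)&(v<212)
    k=cv2.morphologyEx(k.astype(np.uint8),cv2.MORPH_OPEN,np.ones((2,2)))>0
    q=(P[k][:,:2]*1e3).astype(np.float32)
    print(n,cv2.minAreaRect(q),cv2.boxPoints(cv2.minAreaRect(q)).round())
    # dividers
    print(np.nanmin(q,0),np.nanmax(q,0))
    d=(P[...,2]>.054)&(P[...,2]<.066)&(u>u0)&(u<u1)&(v>155)&(v<200)
    r=P[d]; r=r[abs(r[:,0]-.615)<.012]
    print(np.histogram(r[:,1],bins=np.arange(-.32,.36,.01)))
E
```

```text
c4 ((601.9747924804688, 168.21327209472656), (84.87562561035156, 340.4418029785156), 15.616785049438477) [[515. 321.]
 [607.  -7.]
 [689.  16.]
 [597. 344.]]
[562.08124   11.303114] [688.6698  335.43985]
(array([ 0,  0,  0,  0,  0,  0,  0,  0,  0,  0,  0,  0,  0,  0,  0,  0,  0,
        0,  0,  0,  0,  0,  0,  0,  0,  0,  0,  0,  0,  0,  0,  0,  0,  2,
        3,  0,  0,  0,  0,  0,  0, 23, 15,  5,  0,  0,  0,  0,  0, 35,  0,
        0,  0,  0,  0,  0,  1, 36,  9,  0,  0,  0,  0,  0,  0,  0,  0]), array([-3.20000000e-01, -3.10000000e-01, -3.00000000e-01, -2.90000000e-01,
       -2.80000000e-01, -2.70000000e-01, -2.60000000e-01, -2.50000000e-01,
       -2.40000000e-01, -2.30000000e-01, -2.20000000e-01, -2.10000000e-01,
       -2.00000000e-01, -1.90000000e-01, -1.80000000e-01, -1.70000000e-01,
       -1.60000000e-01, -1.50000000e-01, -1.40000000e-01, -1.30000000e-01,
       -1.20000000e-01, -1.10000000e-01, -1.00000000e-01, -9.00000000e-02,
       -8.00000000e-02, -7.00000000e-02, -6.00000000e-02, -5.00000000e-02,
       -4.00000000e-02, -3.00000000e-02, -2.00000000e-02, -1.00000000e-0
[... 1768 characters left out ...]
0e-02, -1.00000000e-02,
        2.77555756e-16,  1.00000000e-02,  2.00000000e-02,  3.00000000e-02,
        4.00000000e-02,  5.00000000e-02,  6.00000000e-02,  7.00000000e-02,
        8.00000000e-02,  9.00000000e-02,  1.00000000e-01,  1.10000000e-01,
        1.20000000e-01,  1.30000000e-01,  1.40000000e-01,  1.50000000e-01,
        1.60000000e-01,  1.70000000e-01,  1.80000000e-01,  1.90000000e-01,
        2.00000000e-01,  2.10000000e-01,  2.20000000e-01,  2.30000000e-01,
        2.40000000e-01,  2.50000000e-01,  2.60000000e-01,  2.70000000e-01,
        2.80000000e-01,  2.90000000e-01,  3.00000000e-01,  3.10000000e-01,
        3.20000000e-01,  3.30000000e-01,  3.40000000e-01,  3.50000000e-01]))
```

```bash
python3 - <<'E'
from m import *
P=np.load("top.npy")
m=((P[...,2]>.066)&(P[...,2]<.08)).astype(np.uint8)
n,l,st,c=cv2.connectedComponentsWithStats(m,connectivity=4)
for i in(439,440):
    q=P[l==i]; q=q[abs(q[:,2]-np.median(q[:,2]))<.006]
    r=cv2.minAreaRect((q[:,:2]*1e3).astype(np.float32)); print(r,cv2.boxPoints(r).round(1).tolist())
E
```

```text
((613.3469848632812, 176.7172088623047), (85.71357727050781, 323.508056640625), 3.1317543983459473) [[561.7000122070312, 335.8999938964844], [579.4000244140625, 12.899999618530273], [665.0, 17.5], [647.2999877929688, 340.6000061035156]]
((620.9580688476562, -169.97056579589844), (247.12823486328125, 85.44676971435547), 89.26248168945312) [[576.5999755859375, -293.0], [662.0999755859375, -294.1000061035156], [665.2999877929688, -47.0], [579.7999877929688, -45.900001525878906]]
```

```bash
cat > go.py <<'E'
# usage: go.py x y z yangle [x y z yangle ...] in mm, deg: rows from the present pose through the waypoints
import sys
from h import *
from scipy.spatial.transform import Rotation as R
s=monitor.sense(); p=np.array(s["tcp_pos"])*1e3; Q=np.array(s["ee_rot"])
ya=np.degrees(np.arctan2(Q[1,1],Q[0,1]))%360
print("t",s["time_s"],"p",p.round(1),"ya",round(ya,1),"tilt",round(np.degrees(np.arccos(-Q[2,2])),2),"w",round(s["gripper_width"],3),"F",np.round(s["gripper_force"],1),np.round(s["wrist_force"],1),"j",np.round(s["joints"],0))
def M(a):
    a=np.radians(a); y=np.array([np.cos(a),np.sin(a),0]); z=np.array([0,0,-1.]); return np.stack([np.cross(y,z),y,z],1)
w=np.array(sys.argv[1:],float).reshape(-1,4)
for t in w:
    n=int(max(1,np.ceil(np.linalg.norm(t[:3]-p)/55),np.ceil(abs(t[3]-ya)/9.5)))
    p0=p.copy(); tr=round(-np.radians(t[3]-ya)/n,3); print("->",t)
    for i in range(n):
        d=np.round(M(ya).T@(p0+(t[:3]-p0)*(i+1)/n-p)).astype(int)
        print(d.tolist(),tr); p=p+M(ya)@d; ya-=np.degrees(tr)
E
python3 go.py 615 137 250 180
```

```text
t 0.1 p [ 245.9 -574.   221.6] ya 113.2 tilt 0.11 w 1.0 F 0.0 [-0.3 -0.2  0.6] j [-52.  22.   0.  -0. -68. -15.]
-> [615. 137. 250. 180.]
[-41, 34, -2] -0.078
[-44, 30, -2] -0.078
[-46, 27, -2] -0.078
[-48, 24, -2] -0.078
[-50, 19, -1] -0.078
[-51, 16, -2] -0.078
[-52, 12, -2] -0.078
[-53, 7, -2] -0.078
[-53, 4, -2] -0.078
[-54, -1, -2] -0.078
[-53, -5, -2] -0.078
[-52, -9, -2] -0.078
[-52, -13, -2] -0.078
[-51, -17, -2] -0.078
[-49, -21, -1] -0.078
```

drive_tool --moves '[{"delta_pos": [-41,34,-2],"turn": -0.078,"claw": 1},{"delta_pos": [-44,30,-2],"turn": -0.078,"claw": 1},{"delta_pos": [-46,27,-2],"turn": -0.078,"claw": 1},{"delta_pos": [-48,24,-2],"turn": -0.078,"claw": 1},{"delta_pos": [-50,19,-1],"turn": -0.078,"claw": 1},{"delta_pos": [-51,16,-2],"turn": -0.078,"claw": 1},{"delta_pos": [-52,12,-2],"turn": -0.078,"claw": 1},{"delta_pos": [-53,7,-2],"turn": -0.078,"claw": 1},{"delta_pos": [-53,4,-2],"turn": -0.078,"claw": 1},{"delta_pos": [-54,-1,-2],"turn": -0.078,"claw": 1},{"delta_pos": [-53,-5,-2],"turn": -0.078,"claw": 1},{"delta_pos": [-52,-9,-2],"turn": -0.078,"claw": 1}]'

```text
time_s: 1.6
tcp_pos: [0.5414, -0.0042, 0.2454]
ee_rot: [[-0.225, -0.974, -0.001], [-0.974, 0.225, -0.0], [0.0, 0.001, -1.0]]
wrist_force: [-1.1, -0.4, 1.9]
gripper_width: 0.997
gripper_force: 0.0
```

drive_tool --moves '[{"delta_pos": [-52,-13,-2],"turn": -0.078,"claw": 1},{"delta_pos": [-51,-17,-2],"turn": -0.078,"claw": 1},{"delta_pos": [-49,-21,-1],"turn": -0.078,"claw": 1},{"claw": 1}]'

```text
invalid input
```

```bash
python3 go.py 615 137 86 180
```

```text
t 1.6 p [541.4  -4.2 245.4] ya 167.0 tilt 0.03 w 0.997 F 0.0 [-1.1 -0.4  1.9] j [ 17.  13.  -9.  -0. -68. -30.]
-> [615. 137.  86. 180.]
[-31, -8, 32] -0.045
[-30, -9, 32] -0.045
[-30, -11, 32] -0.045
[-30, -12, 31] -0.045
[-29, -14, 32] -0.045
```

drive_tool --moves '[{"delta_pos": [-52,-13,-2],"turn": -0.078,"claw": 1},{"delta_pos": [-51,-17,-2],"turn": -0.078,"claw": 1},{"delta_pos": [-49,-21,-1],"turn": -0.078,"claw": 1},{"delta_pos": [0,0,0],"turn": 0,"claw": 1}]'

```text
time_s: 2.1
tcp_pos: [0.6153, 0.1399, 0.2486]
ee_rot: [[0.008, -1.0, -0.002], [-1.0, -0.008, -0.0], [0.0, 0.002, -1.0]]
wrist_force: [-0.2, -0.5, -0.7]
gripper_width: 0.996
gripper_force: 0.0
```

```bash
python3 go.py 615 137 86 180
```

```text
t 2.1 p [615.3 139.9 248.6] ya 180.4 tilt 0.11 w 0.996 F 0.0 [-0.2 -0.5 -0.7] j [ 27.  22.   4.  -0. -72. -27.]
-> [615. 137.  86. 180.]
[1, 0, 54] 0.003
[1, 0, 54] 0.003
[1, 0, 55] 0.003
```

drive_tool --moves '[{"delta_pos": [3,0,54],"turn": 0,"claw": 1},{"delta_pos": [0,0,54],"turn": 0,"claw": 1},{"delta_pos": [0,0,44],"turn": 0,"claw": 1},{"delta_pos": [0,0,10],"turn": 0,"claw": 1},{"delta_pos": [0,0,0],"turn": 0,"claw": 0},{"delta_pos": [0,0,0],"turn": 0,"claw": 0},{"delta_pos": [0,0,0],"turn": 0,"claw": 0},{"delta_pos": [0,0,0],"turn": 0,"claw": 0}]'

```text
time_s: 3.1
tcp_pos: [0.6149, 0.134, 0.0897]
ee_rot: [[0.004, -1.0, 0.001], [-1.0, -0.004, 0.001], [-0.001, -0.001, -1.0]]
wrist_force: [-1.7, 0.8, 4.9]
gripper_width: 0.637
gripper_force: 30.1
```

```bash
python3 go.py 615 137 255 180 621 -170 255 180 621 -170 90 180
```

```text
t 3.1 p [614.9 134.   89.7] ya 180.2 tilt 0.08 w 0.637 F 30.1 [-1.7  0.8  4.9] j [ 27.  29.  -9.   0. -52. -27.]
-> [615. 137. 255. 180.]
[-1, 0, -41] 0.001
[0, 0, -42] 0.001
[-1, 0, -41] 0.001
[-1, 0, -41] 0.001
-> [ 621. -170.  255.  180.]
[51, -1, 0] 0.0
[51, -1, 0] 0.0
[52, -1, 0] 0.0
[51, -1, 0] 0.0
[51, -1, 0] 0.0
[51, -1, 0] 0.0
-> [ 621. -170.   90.  180.]
[0, 0, 55] 0.0
[0, 0, 55] 0.0
[0, 0, 55] 0.0
```

drive_tool --moves '[{"delta_pos": [0,0,-20],"turn": 0,"claw": 0},{"delta_pos": [0,0,-45],"turn": 0,"claw": 0},{"delta_pos": [0,0,-50],"turn": 0,"claw": 0},{"delta_pos": [0,0,-50],"turn": 0,"claw": 0},{"delta_pos": [30,-1,0],"turn": 0,"claw": 0},{"delta_pos": [52,-1,0],"turn": 0,"claw": 0},{"delta_pos": [52,-1,0],"turn": 0,"claw": 0},{"delta_pos": [52,-1,0],"turn": 0,"claw": 0},{"delta_pos": [52,-1,0],"turn": 0,"claw": 0},{"delta_pos": [40,-1,0],"turn": 0,"claw": 0},{"delta_pos": [26,0,0],"turn": 0,"claw": 0},{"delta_pos": [0,0,0],"turn": 0,"claw": 0}]'

```text
time_s: 4.6
tcp_pos: [0.6212, -0.1718, 0.2527]
ee_rot: [[0.001, -1.0, -0.001], [-1.0, -0.001, 0.0], [-0.0, 0.001, -1.0]]
wrist_force: [-0.1, -0.0, -2.2]
gripper_width: 0.637
gripper_force: 30.0
```

drive_tool --moves '[{"delta_pos": [0,0,0],"turn": 0,"claw": 0},{"delta_pos": [0,0,0],"turn": 0,"claw": 0}]'

```text
time_s: 4.85
tcp_pos: [0.6219, -0.169, 0.2535]
ee_rot: [[0.005, -1.0, -0.0], [-1.0, -0.005, 0.0], [-0.0, 0.0, -1.0]]
wrist_force: [-0.9, 0.9, -1.6]
gripper_width: 0.639
gripper_force: 30.0
```

```bash
python3 - <<'E'
from m import *
d,P=cap("top"); save(d,"top2.png")
for o in tops(P,.2,.33,amin=80): print(*o)
E
python3 go.py 621 -170 92 180
```

```text
7 104 0.2911 [ 0.6345 -0.1609] 31.0 34.2 30 (49.7, 6.1, 0.0) (np.int64(466), np.int64(115))
8 63 0.2546 [ 0.6169 -0.1435] 27.0 28.5 44 (41.2, 9.5, 13.9) (np.int64(449), np.int64(139))
9 128 0.2905 [ 0.6204 -0.184 ] 19.9 21.1 2 (14.7, 19.9, 2.2) (np.int64(482), np.int64(129))
t 4.9 p [ 621.9 -169.   253.6] ya 180.3 tilt 0.01 w 0.635 F 30.0 [ 0.  -0.3 -2. ] j [ -1.  23.   6.  -0. -73.   1.]
-> [ 621. -170.   92.  180.]
[0, 0, 54] 0.002
[1, 1, 54] 0.002
[0, 0, 54] 0.002
```

drive_tool --moves '[{"delta_pos": [3,1,50],"turn": 0,"claw": 0},{"delta_pos": [0,0,50],"turn": 0,"claw": 0},{"delta_pos": [0,0,36],"turn": 0,"claw": 0},{"delta_pos": [0,0,16],"turn": 0,"claw": 0},{"delta_pos": [0,0,8],"turn": 0,"claw": 0},{"delta_pos": [0,0,2],"turn": 0,"claw": 0},{"delta_pos": [0,0,0],"turn": 0,"claw": 0},{"delta_pos": [0,0,0],"turn": 0,"claw": 0}]'

```text
time_s: 5.9
tcp_pos: [0.6216, -0.1732, 0.0928]
ee_rot: [[0.004, -1.0, 0.002], [-1.0, -0.004, -0.0], [0.0, -0.002, -1.0]]
wrist_force: [0.1, 0.1, -2.0]
gripper_width: 0.638
gripper_force: 30.0
```

```bash
python3 go.py
```

```text
t 5.9 p [ 621.6 -173.2   92.8] ya 180.2 tilt 0.13 w 0.638 F 30.0 [ 0.1  0.1 -2. ] j [ -1.  30.  -6.   0. -54.   1.]
```

drive_tool --moves '[{"delta_pos": [0,0,2],"turn": 0,"claw": 0},{"delta_pos": [0,0,1],"turn": 0,"claw": 0},{"delta_pos": [0,0,0],"turn": 0,"claw": 0},{"delta_pos": [0,0,0],"turn": 0,"claw": 1},{"delta_pos": [0,0,0],"turn": 0,"claw": 1},{"delta_pos": [0,0,0],"turn": 0,"claw": 1},{"delta_pos": [0,0,-20],"turn": 0,"claw": 1},{"delta_pos": [0,0,-40],"turn": 0,"claw": 1},{"delta_pos": [0,0,-50],"turn": 0,"claw": 1}]'

```text
time_s: 7.02
tcp_pos: [0.6202, -0.173, 0.1982]
ee_rot: [[0.004, -1.0, -0.003], [-1.0, -0.004, 0.0], [-0.0, 0.003, -1.0]]
wrist_force: [0.7, -0.4, 0.2]
gripper_width: 0.997
gripper_force: 0.0
```

```bash
python3 go.py 412 -260 200 165
```

```text
t 7.025 p [ 620.2 -173.   198.2] ya 180.2 tilt 0.18 w 0.997 F 0.0 [ 0.7 -0.4  0.2] j [ -1.  25.   1.  -0. -67.   1.]
-> [ 412. -260.  200.  165.]
[17, 42, 0] 0.053
[20, 40, -1] 0.053
[21, 40, 0] 0.053
[24, 39, 0] 0.053
[25, 37, -1] 0.053
```

drive_tool --moves '[{"delta_pos": [17,42,0],"turn": 0.053,"claw": 1},{"delta_pos": [20,40,-1],"turn": 0.053,"claw": 1},{"delta_pos": [21,40,0],"turn": 0.053,"claw": 1},{"delta_pos": [24,39,0],"turn": 0.053,"claw": 1},{"delta_pos": [25,37,-1],"turn": 0.053,"claw": 1},{"delta_pos": [0,0,0],"turn": 0,"claw": 1},{"delta_pos": [0,0,0],"turn": 0,"claw": 1}]'

```text
time_s: 7.9
tcp_pos: [0.4132, -0.2598, 0.2008]
ee_rot: [[-0.258, -0.966, 0.001], [-0.966, 0.258, -0.0], [0.0, -0.001, -1.0]]
wrist_force: [-1.1, -0.3, 0.0]
gripper_width: 0.999
gripper_force: 0.0
```

```bash
python3 - <<'E'
from h import *
d,P=cap("wrist"); save(d,"w1.png")
d,P=cap("scene"); save(d,"s2.png")
E
python3 go.py 412 -260 108 165
```

```text
t 8.0 p [ 413.6 -259.4  200.5] ya 165.1 tilt 0.02 w 0.997 F 0.0 [-0.4  0.  -0.1] j [-13.  10. -20.   0. -60.  -2.]
-> [ 412. -260.  108.  165.]
[0, 1, 46] 0.001
[1, 0, 46] 0.001
```

View pics/s2.png

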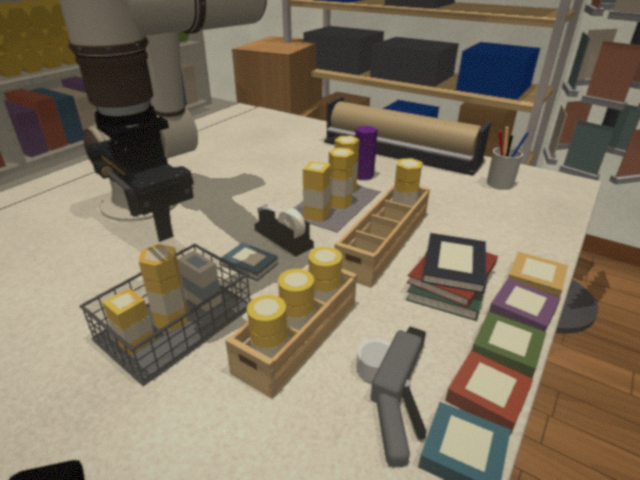

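View pics/w1.png

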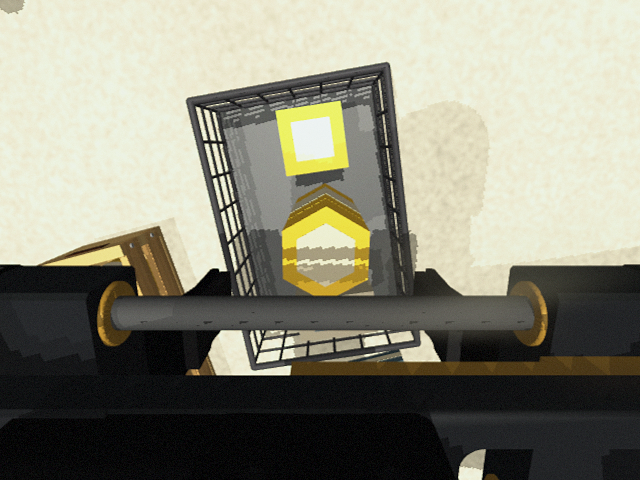

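The scene picture shows all three tubes standing in crate3, at (267,310), (296,290) and (325,268). The wrist picture shows the basket hex at (326,250), centred, with its flats square to the fingers. Next is the descent.

drive_tool --moves '[{"delta_pos": [0,1,46],"turn": 0,"claw": 1},{"delta_pos": [1,0,38],"turn": 0,"claw": 1},{"delta_pos": [0,0,10],"turn": 0,"claw": 1},{"delta_pos": [0,0,0],"turn": 0,"claw": 1},{"delta_pos": [0,0,0],"turn": 0,"claw": 0},{"delta_pos": [0,0,0],"turn": 0,"claw": 0},{"delta_pos": [0,0,0],"turn": 0,"claw": 0},{"delta_pos": [0,0,0],"turn": 0,"claw": 0}]'

```text
time_s: 9.0
tcp_pos: [0.4114, -0.2604, 0.1069]
ee_rot: [[-0.258, -0.966, 0.001], [-0.966, 0.258, -0.0], [-0.0, -0.001, -1.0]]
wrist_force: [0.1, -0.1, 0.1]
gripper_width: 0.63
gripper_force: 0.0
```

```bash
python3 go.py 412 -260 265 165 620 61 265 183
```

```text
t 9.0 p [ 411.4 -260.4  106.9] ya 165.0 tilt 0.04 w 0.63 F 0.0 [ 0.1 -0.1  0.1] j [-13.  16. -28.   0. -46.  -2.]
-> [ 412. -260.  265.  165.]
[0, 0, -53] 0.0
[0, 0, -52] 0.0
[-1, 0, -53] 0.0
-> [620.  61. 265. 183.]
[-52, -17, 0] -0.045
[-51, -19, 0] -0.045
[-50, -22, 0] -0.045
[-49, -24, 0] -0.045
[-48, -25, 0] -0.045
[-47, -29, 0] -0.045
[-46, -30, 0] -0.045
```

drive_tool --moves '[{"delta_pos": [0,0,0],"turn": 0,"claw": 0},{"delta_pos": [0,0,0],"turn": 0,"claw": 0},{"delta_pos": [0,0,-15],"turn": 0,"claw": 0},{"delta_pos": [0,0,-40],"turn": 0,"claw": 0},{"delta_pos": [0,0,-52],"turn": 0,"claw": 0},{"delta_pos": [0,0,-52],"turn": 0,"claw": 0}]'

```text
time_s: 9.75
tcp_pos: [0.4104, -0.2597, 0.2655]
ee_rot: [[-0.258, -0.966, -0.002], [-0.966, 0.258, 0.002], [-0.001, 0.003, -1.0]]
wrist_force: [1.1, 0.1, -3.7]
gripper_width: 0.621
gripper_force: 30.0
```

drive_tool --moves '[{"delta_pos": [-30,-10,0],"turn": -0.03,"claw": 0},{"delta_pos": [-52,-18,0],"turn": -0.045,"claw": 0},{"delta_pos": [-51,-20,0],"turn": -0.045,"claw": 0},{"delta_pos": [-50,-22,0],"turn": -0.045,"claw": 0},{"delta_pos": [-49,-25,0],"turn": -0.045,"claw": 0},{"delta_pos": [-47,-27,0],"turn": -0.045,"claw": 0},{"delta_pos": [-40,-26,0],"turn": -0.045,"claw": 0},{"delta_pos": [-22,-17,0],"turn": -0.015,"claw": 0},{"delta_pos": [0,0,0],"turn": 0,"claw": 0},{"delta_pos": [0,0,0],"turn": 0,"claw": 0}]'

```text
time_s: 11.0
tcp_pos: [0.6165, 0.0596, 0.264]
ee_rot: [[0.054, -0.999, -0.003], [-0.999, -0.054, -0.001], [0.0, 0.003, -1.0]]
wrist_force: [0.9, -0.1, -4.2]
gripper_width: 0.619
gripper_force: 30.0
```

```bash
python3 go.py 620 61 110 183
```

```text
t 11.0 p [616.5  59.6 264. ] ya 183.1 tilt 0.19 w 0.619 F 30.0 [ 0.9 -0.1 -4.2] j [ 20.  20.   4.  -0. -74. -17.]
-> [620.  61. 110. 183.]
[0, -1, 51] 0.0
[-1, -1, 52] 0.0
[0, -2, 51] 0.0
```

drive_tool --moves '[{"delta_pos": [-1,-3,45],"turn": 0,"claw": 0},{"delta_pos": [0,0,50],"turn": 0,"claw": 0},{"delta_pos": [0,0,36],"turn": 0,"claw": 0},{"delta_pos": [0,0,15],"turn": 0,"claw": 0},{"delta_pos": [0,0,7],"turn": 0,"claw": 0},{"delta_pos": [0,0,1],"turn": 0,"claw": 0},{"delta_pos": [0,0,0],"turn": 0,"claw": 0},{"delta_pos": [0,0,0],"turn": 0,"claw": 0}]'

```text
time_s: 12.0
tcp_pos: [0.6209, 0.0612, 0.1127]
ee_rot: [[0.054, -0.999, 0.002], [-0.999, -0.054, 0.001], [-0.001, -0.002, -1.0]]
wrist_force: [-0.2, 0.2, -3.9]
gripper_width: 0.619
gripper_force: 30.0
```

```bash
python3 go.py 620 61 108 183
```

```text
t 12.0 p [620.9  61.2 112.7] ya 183.1 tilt 0.13 w 0.619 F 30.0 [-0.2  0.2 -3.9] j [ 20.  27.  -8.   0. -55. -17.]
-> [620.  61. 108. 183.]
[0, 1, 5] 0.002
```

drive_tool --moves '[{"delta_pos": [0,0,4],"turn": 0,"claw": 0},{"delta_pos": [0,0,1],"turn": 0,"claw": 0},{"delta_pos": [0,0,0],"turn": 0,"claw": 0},{"delta_pos": [0,0,0],"turn": 0,"claw": 1},{"delta_pos": [0,0,0],"turn": 0,"claw": 1},{"delta_pos": [0,0,0],"turn": 0,"claw": 1},{"delta_pos": [0,0,-20],"turn": 0,"claw": 1},{"delta_pos": [0,0,-35],"turn": 0,"claw": 1},{"delta_pos": [0,0,-45],"turn": 0,"claw": 1}]'

```text
time_s: 13.12
tcp_pos: [0.6198, 0.0608, 0.2067]
ee_rot: [[0.054, -0.999, -0.002], [-0.999, -0.054, -0.001], [0.001, 0.002, -1.0]]
wrist_force: [0.5, 0.3, 1.4]
gripper_width: 1.002
gripper_force: 0.0
```

```bash
python3 go.py 439 271 205 173
```

```text
t 13.125 p [619.8  60.8 206.7] ya 183.1 tilt 0.13 w 1.002 F 0.0 [0.5 0.3 1.4] j [ 20.  23.  -1.  -0. -66. -17.]
-> [439. 271. 205. 173.]
[-37, 28, 0] 0.029
[-35, 29, 1] 0.029
[-35, 31, 0] 0.029
[-34, 31, 0] 0.029
[-33, 32, 0] 0.029
[-33, 33, 1] 0.029
```

drive_tool --moves '[{"delta_pos": [-37,28,0],"turn": 0.029,"claw": 1},{"delta_pos": [-35,29,0],"turn": 0.029,"claw": 1},{"delta_pos": [-35,31,0],"turn": 0.029,"claw": 1},{"delta_pos": [-34,31,0],"turn": 0.029,"claw": 1},{"delta_pos": [-33,32,0],"turn": 0.029,"claw": 1},{"delta_pos": [-33,33,0],"turn": 0.029,"claw": 1},{"delta_pos": [0,0,0],"turn": 0,"claw": 1},{"delta_pos": [0,0,0],"turn": 0,"claw": 1}]'

```text
time_s: 14.12
tcp_pos: [0.4401, 0.2716, 0.2067]
ee_rot: [[-0.119, -0.993, 0.0], [-0.993, 0.119, 0.0], [-0.0, -0.0, -1.0]]
wrist_force: [-0.4, 1.0, 0.1]
gripper_width: 0.998
gripper_force: 0.0
```

```bash
python3 - <<'E'
from h import *
d,P=cap("wrist"); save(d,"w2.png")
E
python3 go.py 439 271.5 104 173
```

```text
t 14.175 p [440.3 271.2 206.6] ya 173.1 tilt 0.01 w 1.002 F 0.0 [ 0.   0.  -0.5] j [ 50.  12. -16.   0. -62. -57.]
-> [439.  271.5 104.  173. ]
[0, 1, 51] 0.001
[0, 0, 52] 0.001
```

View pics/w2.png

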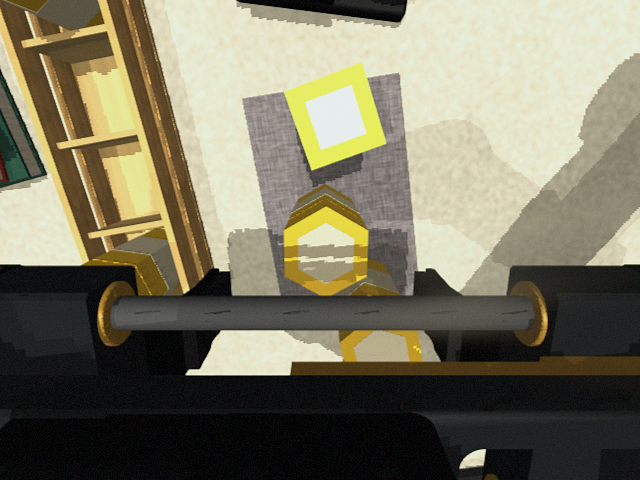

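The wrist view shows the mat hex at (326,245), centred and square to the fingers. The other hex, at (380,340), is clear of them.

drive_tool --moves '[{"delta_pos": [0,1,50],"turn": 0,"claw": 1},{"delta_pos": [0,0,40],"turn": 0,"claw": 1},{"delta_pos": [0,0,11],"turn": 0,"claw": 1},{"delta_pos": [0,0,0],"turn": 0,"claw": 1},{"delta_pos": [0,0,0],"turn": 0,"claw": 0},{"delta_pos": [0,0,0],"turn": 0,"claw": 0},{"delta_pos": [0,0,0],"turn": 0,"claw": 0},{"delta_pos": [0,0,0],"turn": 0,"claw": 0},{"delta_pos": [0,0,0],"turn": 0,"claw": 0},{"delta_pos": [0,0,0],"turn": 0,"claw": 0}]'

```text
time_s: 15.42
tcp_pos: [0.4389, 0.2718, 0.1059]
ee_rot: [[-0.119, -0.993, 0.0], [-0.993, 0.119, 0.0], [-0.0, -0.0, -1.0]]
wrist_force: [-1.7, -0.6, 3.1]
gripper_width: 0.617
gripper_force: 30.0
```

```bash
python3 go.py 439 271 265 173 611 215 265 183
```

```text
t 15.425 p [438.9 271.8 105.9] ya 173.1 tilt 0.01 w 0.617 F 30.0 [-1.7 -0.6  3.1] j [ 50.  18. -24.  -0. -48. -57.]
-> [439. 271. 265. 173.]
[0, 0, -53] 0.001
[1, 0, -53] 0.001
[0, 0, -53] 0.001
-> [611. 215. 265. 183.]
[9, -44, 0] -0.044
[10, -44, 0] -0.044
[13, -44, 0] -0.044
[14, -43, 0] -0.044
```

drive_tool --moves '[{"delta_pos": [0,0,-15],"turn": 0,"claw": 0},{"delta_pos": [0,0,-40],"turn": 0,"claw": 0},{"delta_pos": [0,0,-52],"turn": 0,"claw": 0},{"delta_pos": [0,0,-52],"turn": 0,"claw": 0},{"delta_pos": [6,-25,0],"turn": -0.025,"claw": 0},{"delta_pos": [9,-44,0],"turn": -0.044,"claw": 0},{"delta_pos": [12,-44,0],"turn": -0.044,"claw": 0},{"delta_pos": [12,-40,0],"turn": -0.044,"claw": 0},{"delta_pos": [7,-22,0],"turn": -0.019,"claw": 0},{"delta_pos": [0,0,0],"turn": 0,"claw": 0},{"delta_pos": [0,0,0],"turn": 0,"claw": 0}]'

```text
time_s: 16.8
tcp_pos: [0.6108, 0.2168, 0.2642]
ee_rot: [[0.056, -0.998, -0.002], [-0.998, -0.056, -0.0], [0.0, 0.002, -1.0]]
wrist_force: [-0.5, 0.6, -3.3]
gripper_width: 0.614
gripper_force: 29.9
```

```bash
python3 go.py 611 215 112 183
```

```text
t 16.8 p [610.8 216.8 264.2] ya 183.2 tilt 0.09 w 0.614 F 29.9 [-0.5  0.6 -3.3] j [ 34.  23.   8.  -0. -75. -31.]
-> [611. 215. 112. 183.]
[1, 0, 51] 0.001
[0, 0, 50] 0.001
[1, 0, 51] 0.001
```

drive_tool --moves '[{"delta_pos": [2,0,45],"turn": 0,"claw": 0},{"delta_pos": [0,0,50],"turn": 0,"claw": 0},{"delta_pos": [0,0,36],"turn": 0,"claw": 0},{"delta_pos": [0,0,15],"turn": 0,"claw": 0},{"delta_pos": [0,0,7],"turn": 0,"claw": 0},{"delta_pos": [0,0,1],"turn": 0,"claw": 0},{"delta_pos": [0,0,0],"turn": 0,"claw": 0},{"delta_pos": [0,0,0],"turn": 0,"claw": 0}]'

```text
time_s: 17.8
tcp_pos: [0.6121, 0.2152, 0.1117]
ee_rot: [[0.056, -0.998, 0.002], [-0.998, -0.056, 0.001], [-0.001, -0.002, -1.0]]
wrist_force: [0.5, -0.7, -3.5]
gripper_width: 0.619
gripper_force: 29.9
```

```bash
python3 go.py 611 215 109 183
```

```text
t 17.8 p [612.1 215.2 111.7] ya 183.2 tilt 0.12 w 0.619 F 29.9 [ 0.5 -0.7 -3.5] j [ 34.  29.  -4.   0. -56. -30.]
-> [611. 215. 109. 183.]
[0, 1, 3] 0.004
```

drive_tool --moves '[{"delta_pos": [0,0,2],"turn": 0,"claw": 0},{"delta_pos": [0,0,1],"turn": 0,"claw": 0},{"delta_pos": [0,0,0],"turn": 0,"claw": 0},{"delta_pos": [0,0,0],"turn": 0,"claw": 1},{"delta_pos": [0,0,0],"turn": 0,"claw": 1},{"delta_pos": [0,0,0],"turn": 0,"claw": 1},{"delta_pos": [0,0,-20],"turn": 0,"claw": 1},{"delta_pos": [0,0,-35],"turn": 0,"claw": 1},{"delta_pos": [0,0,-45],"turn": 0,"claw": 1}]'

```text
time_s: 18.92
tcp_pos: [0.6111, 0.2146, 0.2072]
ee_rot: [[0.056, -0.998, -0.002], [-0.998, -0.056, -0.001], [0.001, 0.003, -1.0]]
wrist_force: [2.2, -0.0, 0.2]
gripper_width: 0.998
gripper_force: 0.0
```

```bash
python3 go.py 409.5 349 207 185 409.5 349 105 185
```

```text
t 18.925 p [611.1 214.6 207.2] ya 183.2 tilt 0.16 w 0.998 F 0.0 [ 2.2 -0.   0.2] j [ 34.  25.   3.  -0. -68. -30.]
-> [409.5 349.  207.  185. ]
[-29, 39, 0] -0.006
[-29, 38, 0] -0.006
[-30, 39, 0] -0.006
[-30, 38, 0] -0.006
[-30, 38, 0] -0.006
-> [409.5 349.  105.  185. ]
[0, 0, 51] -0.001
[0, 0, 51] -0.001
```

drive_tool --moves '[{"delta_pos": [-29,39,0],"turn": -0.006,"claw": 1},{"delta_pos": [-29,38,0],"turn": -0.006,"claw": 1},{"delta_pos": [-30,39,0],"turn": -0.006,"claw": 1},{"delta_pos": [-30,38,0],"turn": -0.006,"claw": 1},{"delta_pos": [-30,38,0],"turn": -0.006,"claw": 1},{"delta_pos": [0,0,0],"turn": 0,"claw": 1},{"delta_pos": [0,0,0],"turn": 0,"claw": 1}]'

```text
time_s: 19.8
tcp_pos: [0.4101, 0.3497, 0.2076]
ee_rot: [[0.086, -0.996, 0.0], [-0.996, -0.086, 0.0], [-0.0, -0.0, -1.0]]
wrist_force: [0.3, -0.0, -0.7]
gripper_width: 0.999
gripper_force: 0.0
```

```bash
python3 - <<'E'
from h import *
d,P=cap("wrist"); save(d,"w3.png")
E
python3 go.py 409.5 349.5 105 185
```

```text
t 19.85 p [410.5 349.3 207.5] ya 184.9 tilt 0.01 w 1.002 F 0.0 [0.6 0.5 0.2] j [ 58.  14. -13.   0. -63. -53.]
-> [409.5 349.5 105.  185. ]
[0, 1, 51] -0.001
[0, 0, 52] -0.001
```

View pics/w3.png

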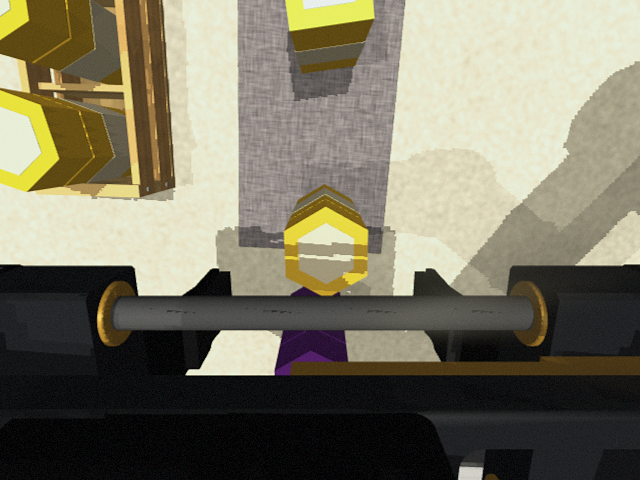

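The last mat hex is at (326,246), centred and square to the fingers. The purple decoy sits behind it, clear.

drive_tool --moves '[{"delta_pos": [0,1,50],"turn": 0,"claw": 1},{"delta_pos": [0,0,40],"turn": 0,"claw": 1},{"delta_pos": [0,0,11],"turn": 0,"claw": 1},{"delta_pos": [0,0,0],"turn": 0,"claw": 1},{"delta_pos": [0,0,0],"turn": 0,"claw": 0},{"delta_pos": [0,0,0],"turn": 0,"claw": 0},{"delta_pos": [0,0,0],"turn": 0,"claw": 0},{"delta_pos": [0,0,0],"turn": 0,"claw": 0},{"delta_pos": [0,0,0],"turn": 0,"claw": 0},{"delta_pos": [0,0,0],"turn": 0,"claw": 0}]'

```text
time_s: 21.1
tcp_pos: [0.4088, 0.3496, 0.1069]
ee_rot: [[0.086, -0.996, -0.0], [-0.996, -0.086, 0.0], [-0.0, 0.0, -1.0]]
wrist_force: [-3.1, 0.4, 4.3]
gripper_width: 0.619
gripper_force: 29.9
```

```bash
python3 go.py 409.5 349.5 268 185 615.5 138.5 268 183
```

```text
t 21.1 p [408.8 349.6 106.9] ya 184.9 tilt 0.01 w 0.619 F 29.9 [-3.1  0.4  4.3] j [ 58.  20. -21.  -0. -49. -53.]
-> [409.5 349.5 268.  185. ]
[0, 0, -54] -0.0
[0, 0, -53] -0.0
[0, -1, -54] -0.0
-> [615.5 138.5 268.  183. ]
[38, -31, 0] 0.006
[38, -31, 0] 0.006
[37, -32, 0] 0.006
[38, -32, 0] 0.006
[37, -32, 0] 0.006
[37, -32, 0] 0.006
```

drive_tool --moves '[{"delta_pos": [0,0,-15],"turn": 0,"claw": 0},{"delta_pos": [0,0,-45],"turn": 0,"claw": 0},{"delta_pos": [0,0,-55],"turn": 0,"claw": 0},{"delta_pos": [0,0,-53],"turn": 0,"claw": 0},{"delta_pos": [22,-18,0],"turn": 0,"claw": 0},{"delta_pos": [38,-32,0],"turn": 0.008,"claw": 0},{"delta_pos": [38,-32,0],"turn": 0.008,"claw": 0},{"delta_pos": [38,-32,0],"turn": 0.008,"claw": 0},{"delta_pos": [38,-32,0],"turn": 0.008,"claw": 0},{"delta_pos": [32,-27,0],"turn": 0.004,"claw": 0},{"delta_pos": [19,-17,0],"turn": 0,"claw": 0},{"delta_pos": [0,0,0],"turn": 0,"claw": 0}]'

```text
time_s: 22.6
tcp_pos: [0.6149, 0.1366, 0.2735]
ee_rot: [[0.047, -0.999, -0.002], [-0.999, -0.047, -0.001], [0.001, 0.002, -1.0]]
wrist_force: [-1.0, 0.5, -3.8]
gripper_width: 0.62
gripper_force: 29.9
```

drive_tool --moves '[{"delta_pos": [0,0,0],"turn": 0,"claw": 0},{"delta_pos": [0,0,0],"turn": 0,"claw": 0}]'

```text
time_s: 22.85
tcp_pos: [0.6137, 0.139, 0.2747]
ee_rot: [[0.051, -0.999, -0.0], [-0.999, -0.051, 0.0], [-0.0, 0.0, -1.0]]
wrist_force: [-0.6, 0.2, -4.0]
gripper_width: 0.619
gripper_force: 29.9
```

```bash
python3 go.py 615.5 138.5 112 183
```

```text
t 22.85 p [613.7 139.  274.7] ya 182.9 tilt 0.02 w 0.619 F 29.9 [-0.6  0.2 -4. ] j [ 27.  21.   6.  -0. -75. -25.]
-> [615.5 138.5 112.  183. ]
[0, -1, 54] -0.0
[0, 0, 54] -0.0
[1, -1, 55] -0.0
```

drive_tool --moves '[{"delta_pos": [0,-1,50],"turn": 0,"claw": 0},{"delta_pos": [0,0,50],"turn": 0,"claw": 0},{"delta_pos": [0,0,40],"turn": 0,"claw": 0},{"delta_pos": [0,0,15],"turn": 0,"claw": 0},{"delta_pos": [0,0,7],"turn": 0,"claw": 0},{"delta_pos": [0,0,1],"turn": 0,"claw": 0},{"delta_pos": [0,0,0],"turn": 0,"claw": 0},{"delta_pos": [0,0,0],"turn": 0,"claw": 0}]'

```text
time_s: 23.85
tcp_pos: [0.6159, 0.1386, 0.1128]
ee_rot: [[0.05, -0.999, 0.002], [-0.999, -0.05, 0.001], [-0.001, -0.002, -1.0]]
wrist_force: [1.0, 0.7, -3.3]
gripper_width: 0.613
gripper_force: 29.9
```

```bash
python3 go.py 615.5 138.5 110 183
```

```text
t 23.85 p [615.9 138.6 112.8] ya 182.9 tilt 0.13 w 0.613 F 29.9 [ 1.   0.7 -3.3] j [ 27.  28.  -7.   0. -55. -24.]
-> [615.5 138.5 110.  183. ]
[0, 0, 3] -0.002
```

drive_tool --moves '[{"delta_pos": [0,0,2],"turn": 0,"claw": 0},{"delta_pos": [0,0,1],"turn": 0,"claw": 0},{"delta_pos": [0,0,0],"turn": 0,"claw": 0},{"delta_pos": [0,0,0],"turn": 0,"claw": 1},{"delta_pos": [0,0,0],"turn": 0,"claw": 1},{"delta_pos": [0,0,0],"turn": 0,"claw": 1},{"delta_pos": [0,0,-20],"turn": 0,"claw": 1},{"delta_pos": [0,0,-40],"turn": 0,"claw": 1},{"delta_pos": [0,0,-50],"turn": 0,"claw": 1},{"delta_pos": [0,40,-50],"turn": 0,"claw": 1},{"delta_pos": [40,40,0],"turn": 0,"claw": 1},{"delta_pos": [40,40,0],"turn": 0,"claw": 1}]'

```text
time_s: 25.35
tcp_pos: [0.4995, 0.052, 0.2678]
ee_rot: [[0.051, -0.999, 0.001], [-0.999, -0.051, 0.001], [-0.001, -0.002, -1.0]]
wrist_force: [0.6, -0.2, 0.2]
gripper_width: 1.001
gripper_force: 0.0
```

drive_tool --moves '[{"delta_pos": [50,0,0],"turn": 0,"claw": 1},{"delta_pos": [0,0,0],"turn": 0,"claw": 1},{"delta_pos": [0,0,0],"turn": 0,"claw": 1}]'

```text
time_s: 25.72
tcp_pos: [0.5031, 0.0027, 0.2673]
ee_rot: [[0.049, -0.999, 0.0], [-0.999, -0.049, 0.0], [-0.0, -0.0, -1.0]]
wrist_force: [-0.3, 0.3, -0.6]
gripper_width: 1.0
gripper_force: 0.0
```

```bash
python3 - <<'E'
from m import *
d,P=cap("scene"); save(d,"s3.png")
d,P=cap("top")
for lo,hi in((.138,.155),(.118,.1345)):
    for o in tops(P,lo,hi): print(*o[1:6])
E
```

```text
753 0.1401 [0.4095 0.4531] 54.7 60.9
752 0.1265 [ 0.6214 -0.1697] 55.7 56.2
768 0.1267 [ 0.6229 -0.2451] 55.6 56.3
148 0.1265 [ 0.6173 -0.1083] 32.1 34.2
```

View pics/s3.png

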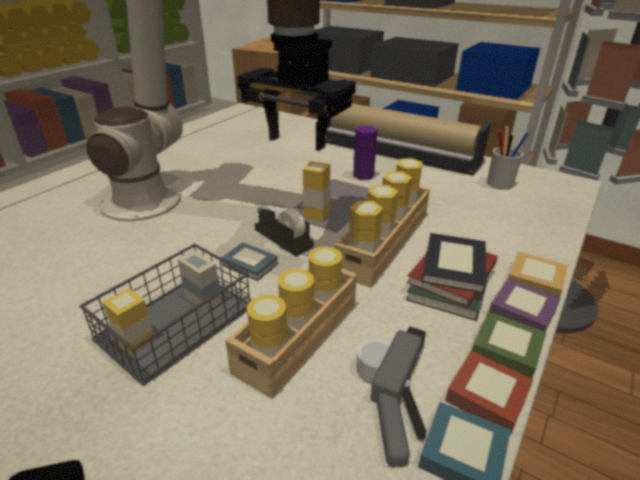

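All four hexes stand in crate4, at (366,212), (382,195), (397,181) and (409,166). All three tubes stand in crate3, and the other goods have not moved. I'll check the hex heights in the scene depth and hand in if they pass.

```bash
python3 - <<'E'
from m import *
d,P=cap("scene")
r=[o for o in tops(P,.138,.155,amin=60) if o[3][0]>.57]
for o in r: print(*o[1:6])
ref=[(.607,.292),(.6112,.2151),(.6154,.1383),(.6196,.0614)]
ok=all(any(np.hypot(*(o[3]-c))<.012 and abs(o[2]-.146)<.004 for o in r) for c in ref)
print(ok)
if ok: print(ticket.finish_job())
E
```

```text
56 0.1471 [0.7014 1.6988] 75.9 81.0
43 0.1474 [0.8292 1.269 ] 34.4 37.0
66 0.1473 [0.8065 1.1315] 87.4 93.1
176 0.1472 [0.9226 1.0401] 85.1 91.0
265 0.145 [0.6034 0.2934] 57.2 62.0
316 0.145 [0.6113 0.2136] 56.7 60.7
377 0.145 [0.6146 0.1382] 56.3 61.2
443 0.145 [0.6198 0.0598] 57.1 62.9
390 0.152 [ 0.6169 -0.5567] 46.6 50.1
True
the job is handed in; nothing more can be done
None
```

The job is handed in: a final camera check put one hexagonal box in each crate4 cell, within about 4 mm of centre and at the right height. All three tubes stand upright in crate3, and the other goods were left in place. I have no verdict from the judge.

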